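# Raise the router cutter four clicks

### The arm

A 6-joint arm with a two-finger parallel gripper is mounted at the origin on the work surface. World frame = base frame: x ahead of the robot, y to its left, z up, the work surface at z = 0. Lengths are in mm, angles in degrees, forces in N, time in s.
With the tool pointing down it reaches from about 350 to 850 mm from the base axis. Payload 8.1 kg.
Tool frame: the origin (TCP) lies midway between the tips of the shut fingers; the grasp point (between the pads) lies 19 mm behind it; x points along the fingers, z is the direction in which the jaws open and shut, and the axes are right-handed (so a half turn about x gives the same grasp; the last joint's range is limited). The gripper opens to 85 mm and grips with 20 to 120 N. Pads are 22 mm wide; open, the fingers measure 114 mm over their backs; the gripper's body (76 mm by 85 mm) begins 54 mm behind the grasp point. The pads swing forward as they close: fully open they stand 13 mm farther back than shut.
Start: joints at [-72.903, 7.471, 85.268, -0, 87.261, -4.893], TCP at [224.688, -556.346, 231.292] pointing down, gripper open.
Joint ranges: [-169.43, 169.43], [-51.17, 129.36], [1.28, 143.12], [-76.62, 256.62], [0, 156.53], [-152.29, 152.29]. Speed limits (degrees/s): [136.94, 136.94, 159.86, 180, 180, 180].

### API

Orientations are given as [roll, pitch, yaw] about the fixed x, y, z axes, in that order (R = Rz(yaw) Ry(pitch) Rx(roll)).
In Python, from bench import r gives the robot as it stands. The module is installed in compiled form; this text tells all that it offers.
- The arm moves only by the tool servo_tool, never from a script. Its argument "commands" is a list that holds one entry, the list of rows, each a list of 7 numbers: the closure in counts, from 0 (fully open) to 255 (shut), then the shift along the tool's x, y, z in cm, then the turn, a rotation vector about the tool's x, y, z in degrees. A call has 1 to 8 rows; each row is the pose to reach, as a shift and turn from the pose commanded when the call began, along the tool's axes at that moment; what a row does not reach only later rows make up. A row lasts 1/10 s, in which the tool goes at most 50 mm and 8.59 degrees, less where a joint would pass 70% of its speed; a pose out of reach is approached as far as the arm can. A call with a gripper value outside its range is refused whole. The fingers move at their own pace and stop on an object; "force" is the grip in N (left out, the last holds). Time passes only in rows, so rows that repeat a pose let the fingers close. It gives the time, the measured TCP pose, the force and the opening at its end, in the units of the state.
- r.sense(): the state, without advancing time (a new reading comes with each control period).
- r.snapshot(name): name is "scene" or "side" or "wrist"; returns (picture, depth): 420x560x3 uint8, red, green, blue; 420x560 float32, mm along the optical axis (not along the pixel's ray), 0 where there is no reading.
- r.calibration(name): a dict with "fx", "fy", "cx", "cy" (pixels), "dist" ([k1, k2, p1, p2, k3] as OpenCV has them; the pictures are not rectified), "pose" (4x4, takes a point from camera to world coordinates). Camera axes: x right, y down, z forward; pixel columns grow to the right and rows downward; lengths in mm; the calibration is good to about 2 mm. A picture is of the moment at which its call begins: read the wrist's pose just before it. calibration takes no time and is no camera call; for the wrist camera it gives the pose at the moment of the call.
- r.hand_in(): hands the job in, once; it reports no verdict.
The state is a dict: "time": time; "joint_pos": joint angles; "qd": joint speeds; "joint_efforts": joint torques, N m; "tool_pos": TCP position; "tcp_rot": TCP orientation; "ft_force": force on the tool from outside, world axes, zero at the start; "wrist_torque": the same for the moment, N m; "finger_gap": finger opening in mm.
Only numpy, scipy, OpenCV 4.12 (cv2) and the standard library are available. Lean on these libraries where they do the work, as an engineer would, in place of code of your own. Each camera call takes 0.05 s, during which the arm holds its last target.

### The job

Raise the cutter of the bench router table by exactly four clicks: with a fingertip, push the yellow peg of its click-stop dial round clockwise (seen from above), feeling the clicks, and stop at the fourth without going past it. Push lightly, do not pinch or squeeze the dial or its peg, leave it resting in its click, and leave the spanner, push block, glue bottle and offcut where they are.

Things in the scene. Friction and masses are not known exactly. Their poses are not given: they have to be found in the camera images.
- router_table: low fixed bench router table, brown wooden top, upper face 30 mm above the bench. Origin on the bench plane under the dial's axis; z up; y points from dial to cutter. In this frame the top spans x -110 to 160, y -100 to 300 mm; the cutter is at (0, 190); a fence 50 mm above the top fills x 46 to 140, y 107 to 283. A flat black ring, radius 78 mm, white ticks 18 degrees apart, lies round the dial
- dial_center (a point): centre of the dial's upper face, on its vertical axis, 56 mm above the bench. The dial is a flat grey disc of 110 mm diameter, 12 mm thick, with a knurled rim; only the peg stands up from it, besides a hub cap 40 mm across and 3 mm high
- peg_top (a point): centre of the top of the yellow round upright finger peg on the dial: 16 mm diameter, 28 mm tall (from 56 to 84 mm above the bench), its axis 42 mm from the dial's axis. It is rigid with the dial and does not spin by itself
- dial (a joint): dial angle, rad, grows clockwise seen from above; starts in one of clicks 0 to 3. Spring clicks at multiples of 0.3142 (18 degrees), 0 to 10; stops just outside. At 0 the peg's direction is 1.1 rad counter-clockwise of the router table's x. Leaving a click takes 3 to 5 N sideways on the peg at once, easing to nothing midway, where the dial snaps by itself into the next; let go before, it springs back
- spanner: steel open-ended spanner, 130 mm long, 38 mm wide, 8 mm thick, lying loose on the router table on the robot's side of the cutter, origin at the centre of its underside
- push_block: red push block with a wooden grip, 150 x 70 mm, 52 mm tall, loose on the bench beside the router table at the dial's end, origin at the centre of its underside
- glue: white glue bottle with red cap, 52 mm diameter, 120 mm tall, standing loose on the bench beyond the dial's end of the router table, origin at the centre of its underside
- offcut: pale wooden offcut 110 x 42 x 28 mm, lying loose on the router table beyond the dial, origin at the centre of its underside

How it is judged:
By the outcome, as a careful person would: the job done as asked, in the order asked, and still so for the second after the job is handed in, with the robot touching nothing.
It also fails if it takes over 56 s, if anything falls off the work surface, if the arm or the gripper's body presses on something with over 40 N, if the wrist force passes 120 N, or if a joint passes its speed limit or range.

## Working session

There is one attempt and no reset: what is moved stays moved. The work goes in short steps, Python scripts to look and compute and a tool call to move; the robot and the scene stay as the last step left them, time stands still between calls to the robot, and variables do not carry over. Pictures are saved under pics/ and viewed, and the job is handed in when it is done.

Besides the shell and the picture viewer there is one more tool, called after "Call:" as name([rows], argument=value, ...), one row to a line, values as JSON. servo_tool: Moves the arm, as the interface text tells. Its arguments: {"type":"object","properties":{"commands":{"type":"array","items":{"type":"array","items":{"type":"array","items":{"type":"number"}}}},"force":{"type":"number"}},"required":["commands"]}

```bash
mkdir -p pics
python3 - <<'E'
from bench import r
import cv2,numpy as np
s=r.sense();print(s)
for n in("scene","side"):
    p,d=r.snapshot(n);c=r.calibration(n);print(n,c)
    cv2.imwrite(f"pics/{n}0.png",p[...,::-1]);np.savez(f"{n}0.npz",p=p,d=d,**{k:np.array(v) for k,v in c.items()})
E
```

```text
{'time': 0.0, 'joint_pos': array([-7.29040987e+01,  7.51698499e+00,  8.53287224e+01,  7.47091404e-04,
        8.72614210e+01, -4.89362400e+00]), 'qd': array([ 0.03672538,  0.0649892 , -0.03035799, -0.01804528, -0.05615306,
       -0.05131302]), 'joint_efforts': array([ 1.76605199e-04, -5.69394958e+01, -5.00551736e+01, -1.55789990e-04,
        1.50359992e-02, -3.96738983e-06]), 'tool_pos': array([ 224.52077897, -555.8195687 ,  230.23020158]), 'tcp_rot': array([174.70730582,  89.89286905, 106.69679472]), 'ft_force': array([ 0.05351597, -0.76038396, -0.00733429]), 'wrist_torque': array([-1.11147005e-03, -7.92549080e-03,  4.02582223e-05]), 'finger_gap': 85.33548237521015}
scene {'fx': 410.47565089839605, 'fy': 410.47565089839605, 'cx': 277.79622835438596, 'cy': 209.59143161785838, 'dist': array([-0.0397739,  0.       ,  0.       ,  0.       ,  0.       ]), 'pose': array([[-3.79151980e-02,  6.94973790e-01, -7.18034727e-01,
         1.14691810e+03],
       [ 9.99102596e-01,  1.27885712e-02, -4.03788979e-02,
         3.76873017e+01],
       [-1.88796374e-02, -7.18921334e-01, -6.94834998e-01,
         6.37664236e+02],
       [ 0.00000000e+00,  0.00000000e+00,  0.00000000e+00,
         1.00000000e+00]])}
side {'fx': 459.4256047811785, 'fy': 459.4256047811785, 'cx': 277.8278317777907, 'cy': 211.2892751861343, 'dist': array([0.01780663, 0.        , 0.        , 0.        , 0.        ]), 'pose': array([[-9.80221395e-01, -1.35026249e-01,  1.44685619e-01,
         4.31031201e+02],
       [-1.96680235e-01,  5.83471793e-01, -7.87957836e-01,
         7.30629798e+02],
       [ 2.19750138e-02, -8.00829931e-01, -5.98488529e-01,
         6.18158926e+02],
       [ 0.00000000e+00,  0.00000000e+00,  0.00000000e+00,
         1.00000000e+00]])}
```

View pics/scene0.png

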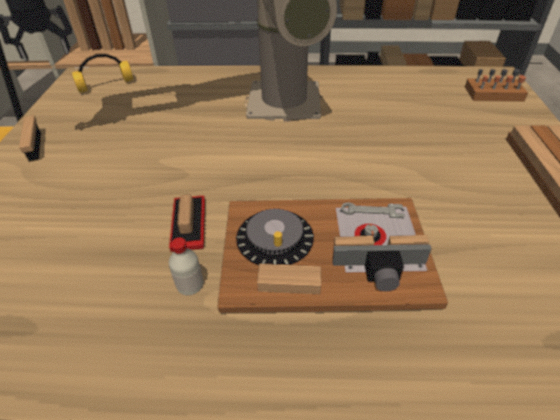

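View pics/side0.png

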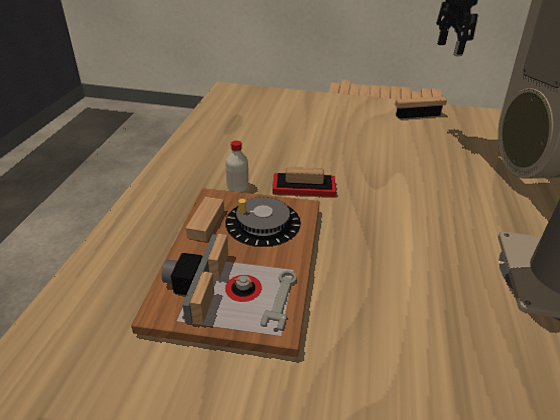

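```bash
cat > h.py <<'E'
import numpy as np,cv2
def K(c): return np.array([[float(c['fx']),0,float(c['cx'])],[0,float(c['fy']),float(c['cy'])],[0,0,1]])
def rays(c,uv):
    n=cv2.undistortPoints(np.asarray(uv,float).reshape(-1,1,2),K(c),np.asarray(c['dist'])).reshape(-1,2)
    return np.c_[n,np.ones(len(n))]
def plane(c,uv,z):
    T=np.asarray(c['pose']);d=rays(c,uv)@T[:3,:3].T;o=T[:3,3]
    return o+d*((z-o[2])/d[:,2])[:,None]
def cloud(c,d):
    v,u=np.mgrid[:420,:560];uv=np.c_[u.ravel(),v.ravel()]
    T=np.asarray(c['pose']);X=rays(c,uv)*d.ravel()[:,None]
    return (X@T[:3,:3].T+T[:3,3]).reshape(420,560,3)
def circ(P):
    A=np.c_[2*P,np.ones(len(P))];s=np.linalg.lstsq(A,(P**2).sum(1),rcond=None)[0]
    return s[:2],np.sqrt(s[2]+s[:2]@s[:2])
E
python3 - <<'E'
from h import *
for n in("scene","side"):
    c=dict(np.load(n+"0.npz"));p=c['p'];X=cloud(c,c['d'])
    hsv=cv2.cvtColor(p,cv2.COLOR_RGB2HSV)
    y=(hsv[...,0]>17)&(hsv[...,0]<32)&(hsv[...,1]>170)&(hsv[...,2]>120)
    k,l,st,ce=cv2.connectedComponentsWithStats(y.astype(np.uint8))
    for i in range(1,k):
        if st[i,4]>12: 
            q=X[l==i];print(n,'yellow',st[i],ce[i],np.median(q,0),q.max(0))
    # dial top: gray, z 50..62 
    ctr=np.array([275,233]) if n=="scene" else np.array([263,214])
    v,u=np.mgrid[:420,:560]
    near=(abs(u-ctr[0])<55)&(abs(v-ctr[1])<40)
    m=near&(abs(X[...,2]-56)<5)&(hsv[...,1]<60)
    print('disc z',np.median(X[m][:,2]),m.sum())
    m=cv2.morphologyEx(m.astype(np.uint8),cv2.MORPH_CLOSE,np.ones((5,5)))
    cs=max(cv2.findContours(m,cv2.RETR_EXTERNAL,cv2.CHAIN_APPROX_NONE)[0],key=len)
    P=plane(c,cv2.convexHull(cs)[:,0],56)[:,:2];print('disc',circ(P),cv2.minEnclosingCircle(P.astype(np.float32)))
    b=near&(p.max(2)<45)&(abs(X[...,2]-30)<8)
    P=plane(c,cv2.convexHull(np.c_[u[b],v[b]].astype(np.int32))[:,0],30)[:,:2];print('ring',circ(P),cv2.minEnclosingCircle(P.astype(np.float32)))
    # wood top corners
    w=(abs(X[...,2]-30)<6)&(X[...,0]>250)&(X[...,0]<900)
    w=cv2.morphologyEx(w.astype(np.uint8),cv2.MORPH_OPEN,np.ones((3,3)))
    cs=max(cv2.findContours(w,cv2.RETR_EXTERNAL,cv2.CHAIN_APPROX_NONE)[0],key=cv2.contourArea)
    P=plane(c,cs[:,0],30)[:,:2];print('top',cv2.minAreaRect(P.astype(np.float32)),cv2.boxPoints(cv2.minAreaRect(P.astype(np.float32))))
    red=((hsv[...,0]<6)|(hsv[...,0]>174))&(hsv[...,1]>160)&(hsv[...,2]>80)
    k,l,st,ce=cv2.connectedComponentsWithStats(red.astype(np.uint8))
    for i in range(1,k):
        if st[i,4]>30: print('red',st[i],np.median(X[l==i],0),X[l==i].min(0),X[l==i].max(0))
    big=cv2.resize(p[ctr[1]-70:ctr[1]+80,ctr[0]-100:ctr[0]+100],None,fx=4,fy=4,interpolation=cv2.INTER_CUBIC)
    cv2.imwrite(f"pics/{n}_crop.png",big[...,::-1])
E
```

```text
scene yellow [119  61  13  17 129] [125.08527132  69.05426357] [-110.85310113 -523.53328421   53.43412081] [ -97.70172775 -508.0490348    69.70498027]
scene yellow [ 73  72  12  17 131] [78.66412214 79.45038168] [ -40.1577106  -652.21512435   54.455705  ] [ -24.34225844 -636.92494023   70.45938892]
scene yellow [  0 127  12  14  87] [  3.66666667 131.31034483] [ -654.58506048 -1530.148293    -539.72455308] [1146.91809768   37.68730173  637.66423644]
scene yellow [275 232   6  14  70] [277.57142857 238.42857143] [644.59851614   8.16194907  79.29329565] [647.46209607  12.20038686  86.96638972]
disc z 56.78417955344537 1757
disc (array([600.17370597,  -1.42452138]), np.float64(56.5411194681877)) ((600.31689453125, -1.3780308961868286), 57.622657775878906)
ring (array([596.31474698,  -1.16909551]), np.float64(74.62962558923236)) ((596.3836059570312, -1.3656960725784302), 75.07252502441406)
top ((620.2977905273438, 99.60101318359375), (273.77349853515625, 399.85992431640625), 2.4776463508605957) [[ 474.89612  293.42648]
 [ 492.1819  -106.0596 ]
 [ 765.69946  -94.22446]
 [ 748.4137   305.2
[... 906 characters left out ...]
32.44374084472656)
top ((616.940185546875, 103.45527648925781), (268.64605712890625, 402.11712646484375), 2.5311734676361084) [[ 473.8689   298.3856 ]
 [ 491.62756 -103.33922]
 [ 760.0115   -91.47504]
 [ 742.2528   310.24976]]
red [231 141  11  10  76] [ 694.54331732 -151.14386233  118.71804292] [ 6.83917535e+02 -3.72969761e+02 -2.41030838e-01] [ 743.62883555 -142.62241043  121.77275935]
red [273 173  63  24 506] [ 533.54182145 -160.23010538   14.77576244] [ 4.31031201e+02 -2.61060339e+02 -2.74941735e-01] [615.33709777 730.62979819 618.15892638]
red [226 275  35  27 375] [583.06578416 195.18343527  31.01244675] [431.03120081 156.42446775  27.62599269] [618.69094972 730.62979819 618.15892638]
```

View pics/scene_crop.png

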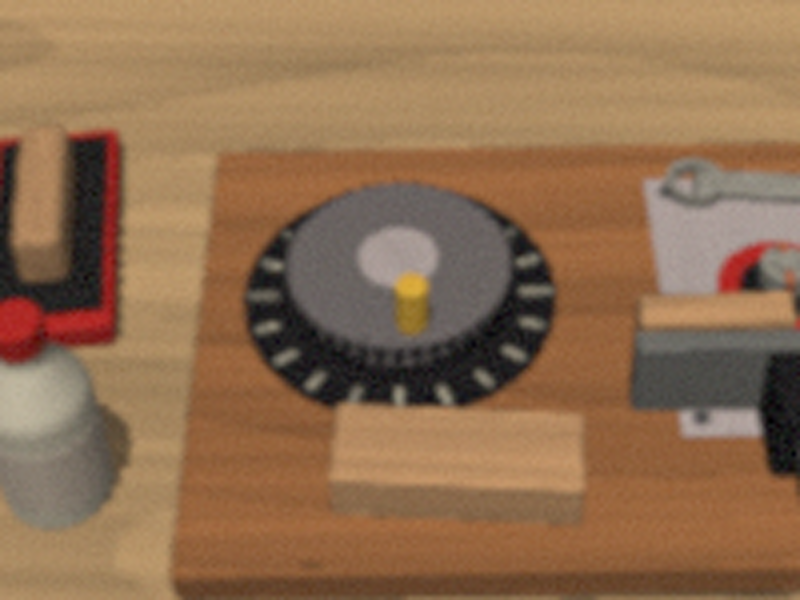

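View pics/side_crop.png

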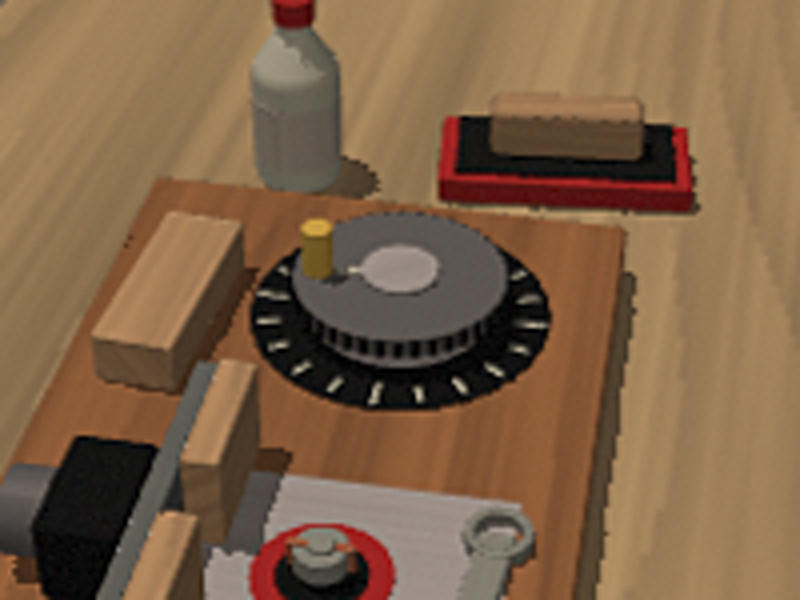

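Run:
```python
from h import *
from scipy.spatial.transform import Rotation as R
for n,box in(("scene",(265,225,290,252)),("side",(230,190,250,220))):
    c=dict(np.load(n+"0.npz"));p=c['p'];hsv=cv2.cvtColor(p,cv2.COLOR_RGB2HSV)
    x0,y0,x1,y1=box
    y=np.zeros((420,560),bool);h=hsv[y0:y1,x0:x1];y[y0:y1,x0:x1]=(h[...,0]>14)&(h[...,0]<33)&(h[...,1]>130)&(h[...,2]>70)
    v,u=np.nonzero(y);print(n,y.sum(),u.min(),u.max(),v.min(),v.max())
    print('mid z70',plane(c,[[u.mean(),v.mean()]],70))
print(R.from_euler('xyz',[174.70730582,89.89286905,106.69679472],degrees=True).as_matrix().round(3))
```

```text
scene 105 274 281 232 246
mid z70 [[637.63884854   7.18083176  70.        ]]
side 114 238 245 192 213
mid z70 [[639.01298217   4.54423331  70.        ]]
[[-0.001  0.927  0.374]
 [ 0.002  0.374 -0.927]
 [-1.     0.    -0.002]]
```

```bash
cat >> h.py <<'E'
from scipy.spatial.transform import Rotation as R
def Rt(ya):  # tool with x down, y at world angle ya
    a=np.radians(ya);x=np.array([0,0,-1.]);y=np.array([np.cos(a),np.sin(a),0]);return np.c_[x,y,np.cross(x,y)]
def delta(s,pos,ya):
    M=R.from_euler('xyz',s['tcp_rot'],degrees=True).as_matrix()
    print('shift cm',(M.T@(np.array(pos)-s['tool_pos'])/10).round(3),'turn',R.from_matrix(M.T@Rt(ya)).as_rotvec(degrees=True).round(2))
def show(s):
    M=R.from_euler('xyz',s['tcp_rot'],degrees=True).as_matrix()
    print('t',round(s['time'],2),'pos',s['tool_pos'].round(1),'yang',np.degrees(np.arctan2(M[1,1],M[0,1])).round(1),'F',s['ft_force'].round(2),'tq',s['wrist_torque'].round(2),'j',s['joint_pos'].round(0))
E
python3 - <<'E'
from h import *
from bench import r
c=dict(np.load("side0.npz"));print(plane(c,[[242.2,206.3]],70))
s=r.sense();show(s);delta(s,[633,40,231],101.5)
E
```

```text
[[636.91251143   8.66562156  70.        ]]
t 0.1 pos [ 224.5 -555.9  230.3] yang 22.0 F [-0.13 -1.15 -0.32] tq [-0.05 -0.04 -0.05] j [-73.   8.  85.  -0.  87.  -5.]
shift cm [ 8.0000e-03  6.0188e+01 -3.9957e+01] turn [-7.951e+01 -8.000e-02 -7.000e-02]
```

Call:
servo_tool([
  [[255,0,3.0,-2.0,0,0,0],[255,0,7.5,-5,-8,0,0],[255,0,11.5,-7.5,-16,0,0],[255,0,15,-10,-20,0,0],[255,0,19,-12.5,-25,0,0],[255,0,23,-15,-30,0,0],[255,0,27,-17.5,-35,0,0],[255,0,30,-20,-40,0,0]],
], force=20)

```text
time: 0.9
tool_pos: [429.0, -256.3, 231.0]
tcp_rot: [118.8, 90.0, 91.0]
ft_force: [0.7, 0.0, -0.1]
finger_gap: -0.3
```

Run:
```python
from h import *
from bench import r
s=r.sense();show(s);delta(s,[633,40,231],101.5)
```

```text
t 0.9 pos [ 429.  -256.3  231. ] yang 62.2 F [ 0.74  0.04 -0.08] tq [-0.01  0.01  0.01] j [-37.  -8. 101.   0.  87.  -9.]
shift cm [1.2000e-02 3.5725e+01 4.2490e+00] turn [-3.926e+01 -0.000e+00 -3.000e-02]
```

Call:
servo_tool([
  [[255,0,4.5,0.5,-5,0,0],[255,0,9,1.1,-10,0,0],[255,0,13.5,1.6,-15,0,0],[255,0,18,2.1,-20,0,0],[255,0,22.5,2.7,-25,0,0],[255,0,27,3.2,-30,0,0],[255,0,31.5,3.7,-35,0,0],[255,0,35.7,4.2,-39.3,0,0]],
])

```text
time: 1.7
tool_pos: [633.3, 38.9, 230.7]
tcp_rot: [162.1, 90.0, 173.6]
ft_force: [0.3, -0.7, 0.2]
finger_gap: 0.1
```

Run:
```python
from h import *
from bench import r
s=r.sense();show(s)
c=r.calibration("wrist");p,d=r.snapshot("wrist");print(c['pose'].round(2))
cv2.imwrite("pics/w1.png",p[...,::-1]);np.savez("w1.npz",p=p,d=d,**{k:np.array(v) for k,v in c.items()})
show(r.sense());delta(r.sense(),[633,40,64],101.5)
```

```text
t 1.7 pos [633.3  38.9 230.7] yang 101.5 F [ 0.31 -0.75  0.19] tq [ 0.02  0.02 -0.03] j [ -1.  13.  79.   0.  88. -13.]
[[ 9.8000e-01  1.9000e-01  5.0000e-02  6.2020e+02]
 [ 2.0000e-01 -9.4000e-01 -2.6000e-01  1.0650e+02]
 [-0.0000e+00  2.7000e-01 -9.6000e-01  3.7387e+02]
 [ 0.0000e+00  0.0000e+00  0.0000e+00  1.0000e+00]]
t 1.75 pos [635.2  44.3 229.8] yang 101.9 F [-5.04  3.41 -0.44] tq [0.12 0.16 0.  ] j [ -1.  13.  79.   0.  88. -13.]
shift cm [16.577 -0.426 -0.313] turn [ 0.45  0.03 -0.19]
```

View pics/w1.png

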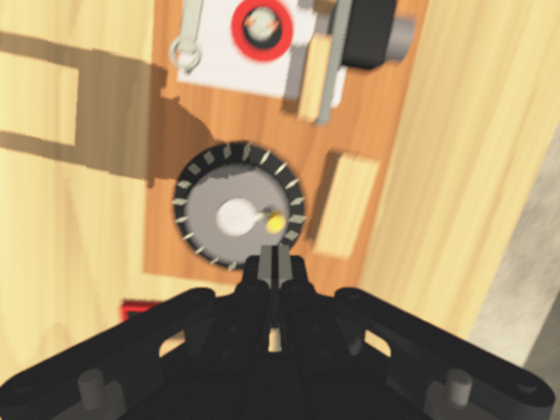

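Call:
servo_tool([
  [[255,0,0,0,0,0,0],[255,0,0,0,0,0,0],[255,0,0,0,0,0,0],[255,0,0,0,0,0,0]],
])

```text
time: 2.15
tool_pos: [632.4, 35.7, 231.5]
tcp_rot: [-45.3, 90.0, -34.1]
ft_force: [-0.3, -0.2, 0.9]
finger_gap: -0.1
```

Run:
```python
from h import *
from bench import r
s=r.sense();show(s)
c=r.calibration("wrist");p,d=r.snapshot("wrist")
cv2.imwrite("pics/w2.png",p[...,::-1])
hsv=cv2.cvtColor(p,cv2.COLOR_RGB2HSV);X=cloud(c,d)
v,u=np.mgrid[:420,:560];near=(np.hypot(u-237,v-216)<60)&(v<250)
y=near&(hsv[...,0]>17)&(hsv[...,0]<33)&(hsv[...,1]>140)&(hsv[...,2]>110)
top=y&(X[...,2]>80);print(y.sum(),top.sum(),u[top].mean(),v[top].mean())
P=plane(c,[[u[top].mean(),v[top].mean()]],84)[0];print('peg',P)
h=near&(abs(X[...,2]-59)<3)&(hsv[...,1]<40)&(p.min(2)>150)
k,l,st,ce=cv2.connectedComponentsWithStats(h.astype(np.uint8));i=1+np.argmax(st[1:,4]);print(st[i],ce[i])
H=plane(c,[ce[i]],59)[0];print('hub',H,'r',np.hypot(*(P-H)[:2]),'ang',np.degrees(np.arctan2(*(P-H)[[1,0]])))
s=r.sense();show(s);delta(s,[633,40,64],101.5)
```

```text
t 2.15 pos [632.4  35.7 231.5] yang 101.2 F [-0.31 -0.18  0.93] tq [ 0.07 -0.01 -0.  ] j [ -1.  13.  80.  -0.  88. -13.]
241 178 273.9325842696629 222.06179775280899
peg [637.70966639   8.30754288  84.        ]
[ 216  171   68   64 2008] [245.68426295 205.06723108]
hub [606.23544274  12.91559158  59.        ] r 31.809760566494063 ang -8.329330166546793
t 2.2 pos [632.4  35.8 231.6] yang 101.2 F [-0.36 -0.09  0.19] tq [-0.01 -0.03  0.04] j [ -1.  13.  80.  -0.  88. -13.]
shift cm [16.763  0.408  0.132] turn [-0.31  0.02  0.01]
```

View pics/w2.png

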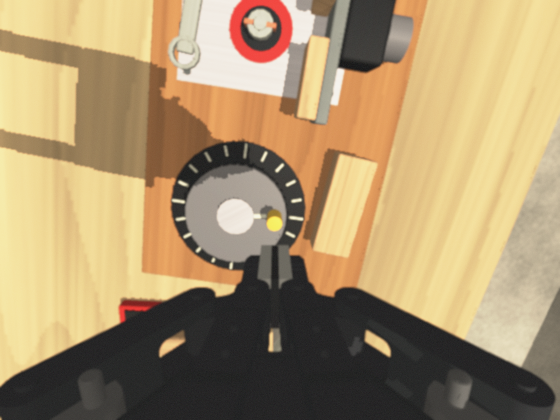

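Call:
servo_tool([
  [[255,1.5,0.2,0,0,0,0],[255,4,0.4,0.1,0,0,0],[255,7,0.4,0.1,0,0,0],[255,10,0.4,0.1,0,0,0],[255,13,0.4,0.1,0,0,0],[255,15,0.4,0.1,0,0,0],[255,16.2,0.4,0.1,0,0,0],[255,16.7,0.4,0.1,0,0,0]],
])

```text
time: 3.0
tool_pos: [631.6, 40.9, 62.2]
tcp_rot: [167.2, 89.8, 178.5]
ft_force: [-0.5, -0.4, -0.2]
finger_gap: -0.2
```

Call:
servo_tool([
  [[255,0,0,0,0,0,0],[255,0,0,0,0,0,0],[255,0,0,0,0,0,0],[255,0,0,0,0,0,0]],
])

```text
time: 3.4
tool_pos: [633.7, 41.0, 65.6]
tcp_rot: [-12.2, 89.9, -0.9]
ft_force: [-0.3, 0.5, -0.0]
finger_gap: 0.0
```

Run:
```python
from h import *
from bench import r
s=r.sense();show(s)
c=r.calibration("wrist");p,d=r.snapshot("wrist")
cv2.imwrite("pics/w3.png",p[...,::-1])
p,d=r.snapshot("side");cv2.imwrite("pics/s3.png",cv2.resize(p[120:270,160:360],None,fx=4,fy=4)[...,::-1])
```

```text
t 3.4 pos [633.7  41.   65.6] yang 101.3 F [-0.26  0.45 -0.  ] tq [-0.02 -0.    0.07] j [ -1.  20.  88.   0.  71. -12.]
```

View pics/w3.png

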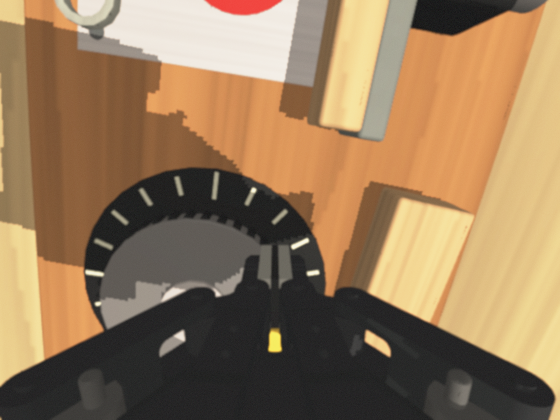

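View pics/s3.png

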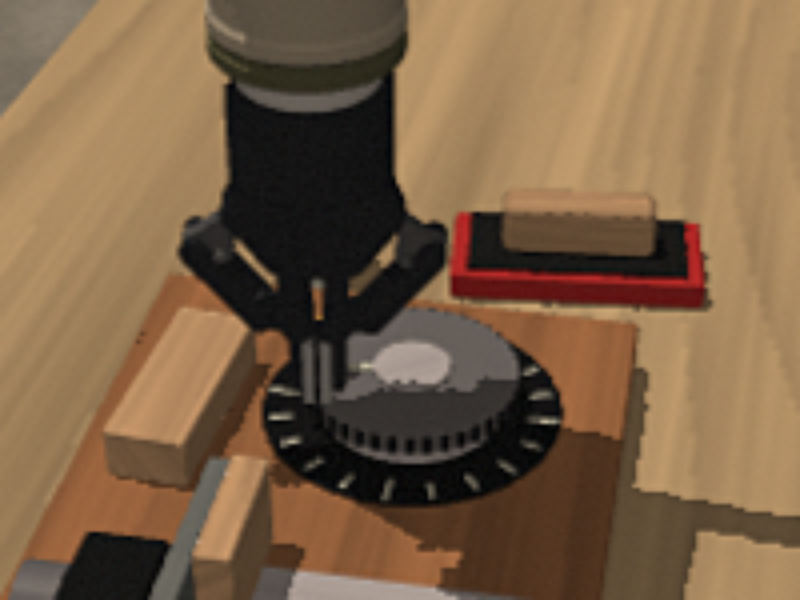

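Call:
servo_tool([
  [[255,0,-0.2,0,0,0,0],[255,0,-0.5,0,0,0,0],[255,0,-0.8,0,0,0,0],[255,0,-1.0,0,0,0,0],[255,0,-1.0,0,0,0,0],[255,0,-1.0,0,0,0,0]],
])

```text
time: 4.1
tool_pos: [634.9, 31.1, 64.2]
tcp_rot: [139.4, 90.0, 150.7]
ft_force: [-0.9, -0.6, 0.2]
finger_gap: -0.1
```

Call:
servo_tool([
  [[255,0,-0.1,0,0,0,0],[255,0,-0.2,0,0,0,0],[255,0,-0.2,0,0,0,0],[255,0,-0.2,0,0,0,0]],
])

```text
time: 4.5
tool_pos: [635.3, 29.2, 64.3]
tcp_rot: [2.0, 90.0, 13.3]
ft_force: [-0.8, 0.0, -0.5]
finger_gap: -0.1
```

Call:
servo_tool([
  [[255,0,-0.1,0,0,0,0],[255,0,-0.1,0,0,0,0],[255,0,-0.1,0,0,0,0]],
])

```text
time: 4.8
tool_pos: [635.5, 28.3, 64.3]
tcp_rot: [48.6, 90.0, 59.9]
ft_force: [0.3, 0.1, -0.2]
finger_gap: 0.0
```

Call:
servo_tool([
  [[255,0,-0.1,0,0,0,0],[255,0,-0.1,0,0,0,0],[255,0,-0.1,0,0,0,0]],
])

```text
time: 5.1
tool_pos: [635.6, 27.2, 64.3]
tcp_rot: [135.7, 90.0, 146.9]
ft_force: [0.5, -1.1, 0.5]
finger_gap: 0.0
```

Call:
servo_tool([
  [[255,0,-0.1,0,0,0,0],[255,0,-0.1,0,0,0,0],[255,0,-0.1,0,0,0,0]],
])

```text
time: 5.4
tool_pos: [635.8, 26.3, 64.3]
tcp_rot: [173.6, 90.0, -175.1]
ft_force: [0.4, -0.3, 0.6]
finger_gap: 0.2
```

Call:
servo_tool([
  [[255,0,-0.1,0,0,0,0],[255,0,-0.1,0,0,0,0],[255,0,-0.1,0,0,0,0]],
])

```text
time: 5.7
tool_pos: [636.0, 25.4, 64.3]
tcp_rot: [80.5, 90.0, 91.8]
ft_force: [-0.2, -0.7, -0.4]
finger_gap: 0.2
```

Call:
servo_tool([
  [[255,0,-0.1,0,0,0,0],[255,0,-0.1,0,0,0,0],[255,0,-0.1,0,0,0,0]],
])

```text
time: 6.0
tool_pos: [636.2, 24.8, 64.3]
tcp_rot: [79.5, 90.0, 90.8]
ft_force: [-0.1, 3.8, -0.7]
finger_gap: 0.2
```

Call:
servo_tool([
  [[255,0,-0.07,0.03,1,0,0],[255,0,-0.15,0.06,2,0,0],[255,0,-0.22,0.08,3,0,0],[255,0,-0.3,0.11,4,0,0]],
])

```text
time: 6.4
tool_pos: [638.1, 21.5, 64.3]
tcp_rot: [-29.2, 90.0, -22.0]
ft_force: [0.8, 2.9, 0.0]
finger_gap: -0.1
```

Call:
servo_tool([
  [[255,0,-0.07,0.03,1,0,0],[255,0,-0.15,0.06,2,0,0],[255,0,-0.15,0.06,2,0,0]],
])

```text
time: 6.7
tool_pos: [638.7, 19.5, 64.3]
tcp_rot: [-104.4, 90.0, -99.2]
ft_force: [0.6, 0.9, 0.6]
finger_gap: 0.2
```

Call:
servo_tool([
  [[255,0,-0.07,0.03,1,0,0],[255,0,-0.15,0.06,2,0,0],[255,0,-0.15,0.06,2,0,0]],
])

```text
time: 7.0
tool_pos: [639.4, 18.4, 64.3]
tcp_rot: [-111.4, 90.0, -108.2]
ft_force: [-0.8, 0.2, -0.2]
finger_gap: 0.1
```

Run:
```python
from h import *
from bench import r
show(r.sense())
```

```text
t 7.0 pos [639.4  18.4  64.3] yang 93.2 F [-0.82  0.18 -0.24] tq [-0.05 -0.06  0.03] j [-3. 21. 87. -0. 72. -6.]
```

Call:
servo_tool([
  [[255,0,-0.07,0.03,1,0,0],[255,0,-0.07,0.03,1,0,0],[255,0,-0.07,0.03,1,0,0]],
])

```text
time: 7.3
tool_pos: [639.7, 18.0, 64.2]
tcp_rot: [-161.7, 90.0, -159.4]
ft_force: [0.5, 0.0, 0.1]
finger_gap: -0.2
```

```bash
cat > look.py <<'E'
import sys
from h import *
from bench import r
s=r.sense();show(s)
C=np.array([598.3,.2]);q=s['tool_pos'][:2]-C
print('finger: implied phi (deg world)',np.degrees(np.arctan2(q[1],q[0])-np.arctan2(16.5,42)).round(1),'rad',np.hypot(*q).round(1),'(nom 45.1)')
n=sys.argv[1]
for cam,(x0,y0) in(("scene",(175,163)),("side",(163,144)),):
    p,d=r.snapshot(cam);cv2.imwrite(f"pics/{cam}_{n}.png",cv2.resize(p[y0:y0+150,x0:x0+200],None,fx=3,fy=3,interpolation=cv2.INTER_CUBIC)[...,::-1])
    c=r.calibration(cam);hsv=cv2.cvtColor(p,cv2.COLOR_RGB2HSV)
    v,u=np.mgrid[:420,:560];X=plane(c,np.c_[u.ravel(),v.ravel()],70).reshape(420,560,3)
    y=(np.hypot(X[...,0]-598,X[...,1])<70)&(hsv[...,0]>16)&(hsv[...,0]<33)&(hsv[...,1]>160)&(hsv[...,2]>60)
    if y.sum()>5:
        P=plane(c,[[u[y].mean(),v[y].mean()]],70)[0];print(cam,y.sum(),P.round(1),'phi',np.degrees(np.arctan2(P[1]-.2,P[0]-598.3)).round(1))
E
python3 look.py a
```

```text
t 7.3 pos [639.7  18.   64.2] yang 92.3 F [0.53 0.05 0.06] tq [-0.   -0.04 -0.01] j [-3. 21. 87. -0. 72. -5.]
finger: implied phi (deg world) 1.9 rad 45.1 (nom 45.1)
scene 86 [637.5  -5.8  70. ] phi -8.7
```

View pics/scene_a.png

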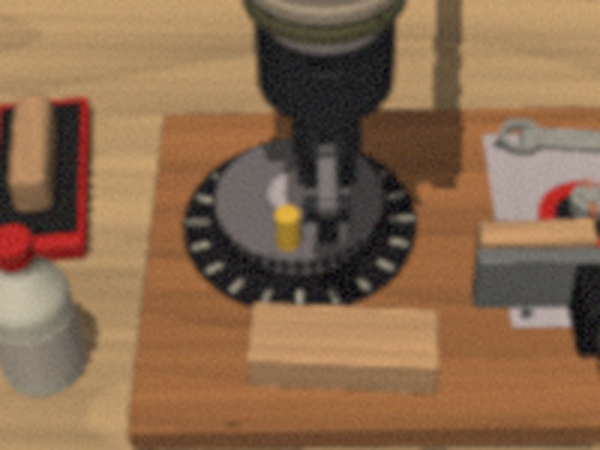

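Call:
servo_tool([
  [[255,0,-0.15,0.06,2,0,0],[255,0,-0.3,0.11,4,0,0],[255,0,-0.45,0.15,6,0,0],[255,0,-0.52,0.17,7,0,0],[255,0,-0.6,0.19,8,0,0],[255,0,-0.6,0.19,8,0,0]],
])

```text
time: 8.0
tool_pos: [641.9, 12.1, 64.3]
tcp_rot: [-73.3, 90.0, -79.1]
ft_force: [0.0, -0.5, 0.6]
finger_gap: 0.3
```

Call:
servo_tool([
  [[255,0,-0.07,0.03,1,0,0],[255,0,-0.15,0.06,2,0,0],[255,0,-0.22,0.08,3,0,0],[255,0,-0.3,0.11,4,0,0],[255,0,-0.3,0.11,4,0,0]],
])

```text
time: 8.5
tool_pos: [642.7, 9.1, 64.3]
tcp_rot: [-55.0, 90.0, -64.8]
ft_force: [1.3, 3.8, 0.4]
finger_gap: 0.2
```

Call:
servo_tool([
  [[255,0,-0.07,0.03,1,0,0],[255,0,-0.15,0.06,2,0,0],[255,0,-0.22,0.08,3,0,0],[255,0,-0.3,0.11,4,0,0],[255,0,-0.3,0.11,4,0,0]],
])

```text
time: 9.0
tool_pos: [643.2, 5.3, 64.3]
tcp_rot: [-90.5, 90.0, -104.3]
ft_force: [0.1, -0.1, -0.5]
finger_gap: -0.0
```

```bash
python3 look.py b
```

```text
t 9.0 pos [643.2   5.3  64.3] yang 76.2 F [ 0.14 -0.15 -0.45] tq [-0.02 -0.06  0.02] j [-4. 21. 87. -0. 72. 10.]
finger: implied phi (deg world) -14.9 rad 45.2 (nom 45.1)
scene 39 [643.  -12.3  70. ] phi -15.6
side 27 [631.2  -7.9  70. ] phi -13.9
```

Call:
servo_tool([
  [[255,0,-0.07,0.03,1,0,0],[255,0,-0.11,0.04,1.5,0,0],[255,0,-0.11,0.04,1.5,0,0],[255,0,-0.11,0.04,1.5,0,0]],
])

```text
time: 9.5
tool_pos: [643.4, 4.7, 64.3]
tcp_rot: [-92.2, 90.0, -107.4]
ft_force: [-1.8, 0.5, -0.0]
finger_gap: -0.2
```

```bash
python3 look.py c
```

```text
t 9.5 pos [643.4   4.7  64.3] yang 74.8 F [-1.76  0.54 -0.04] tq [0.01 0.03 0.03] j [-4. 22. 87. -0. 72. 11.]
finger: implied phi (deg world) -15.8 rad 45.3 (nom 45.1)
scene 45 [643.1 -13.2  70. ] phi -16.7
side 29 [631.3  -7.2  70. ] phi -12.6
```

View pics/scene_c.png

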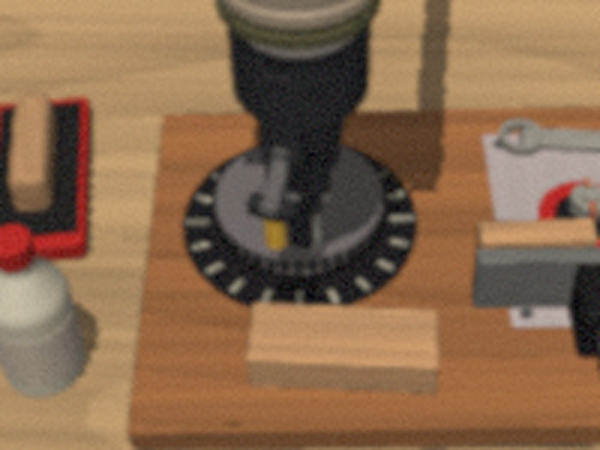

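Call:
servo_tool([
  [[255,0,-0.07,0.03,1,0,0],[255,0,-0.07,0.03,1,0,0],[255,0,-0.07,0.03,1,0,0],[255,0,-0.07,0.03,1,0,0]],
])

```text
time: 10.0
tool_pos: [643.5, 4.0, 64.3]
tcp_rot: [-77.7, 90.0, -93.9]
ft_force: [0.6, -0.1, -0.7]
finger_gap: -0.4
```

```bash
python3 look.py d
```

```text
t 10.0 pos [643.5   4.   64.3] yang 73.8 F [ 0.62 -0.08 -0.71] tq [-0.04 -0.02 -0.01] j [-4. 22. 87. -0. 72. 12.]
finger: implied phi (deg world) -16.7 rad 45.4 (nom 45.1)
scene 48 [640.5 -18.   70. ] phi -23.4
side 39 [630.2 -14.3  70. ] phi -24.4
```

View pics/scene_d.png

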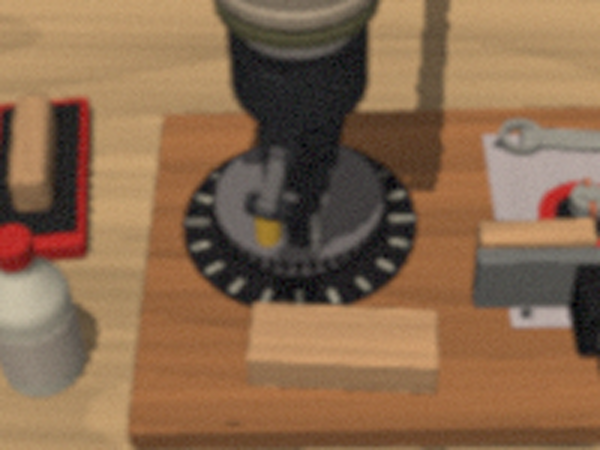

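View pics/side_d.png

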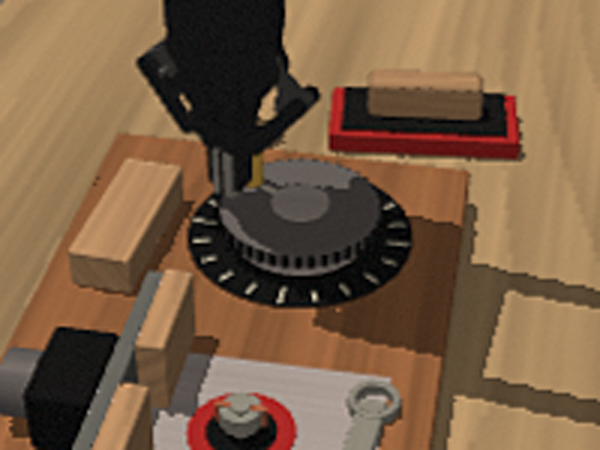

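Call:
servo_tool([
  [[255,0,-0.15,0.06,2,0,0],[255,0,-0.3,0.11,4,0,0],[255,0,-0.45,0.15,6,0,0],[255,0,-0.52,0.17,7,0,0],[255,0,-0.6,0.19,8,0,0],[255,0,-0.6,0.19,8,0,0]],
])

```text
time: 10.7
tool_pos: [643.6, -2.4, 64.3]
tcp_rot: [-118.9, 90.0, -143.2]
ft_force: [0.5, -0.6, -0.3]
finger_gap: -0.1
```

Call:
servo_tool([
  [[255,0,-0.07,0.03,1,0,0],[255,0,-0.15,0.06,2,0,0],[255,0,-0.22,0.08,3,0,0],[255,0,-0.3,0.11,4,0,0],[255,0,-0.3,0.11,4,0,0]],
])

```text
time: 11.2
tool_pos: [643.5, -5.5, 64.3]
tcp_rot: [23.8, 90.0, -4.5]
ft_force: [1.4, 2.0, -1.6]
finger_gap: -0.1
```

Call:
servo_tool([
  [[255,0,-0.07,0.03,1,0,0],[255,0,-0.15,0.06,2,0,0],[255,0,-0.22,0.08,3,0,0],[255,0,-0.3,0.11,4,0,0],[255,0,-0.3,0.11,4,0,0]],
])

```text
time: 11.7
tool_pos: [642.8, -9.2, 64.3]
tcp_rot: [-100.9, 90.0, -133.1]
ft_force: [-0.2, 0.3, 0.6]
finger_gap: -0.1
```

```bash
python3 look.py e
```

```text
t 11.7 pos [642.8  -9.2  64.3] yang 57.7 F [-0.18  0.33  0.64] tq [ 0.02 -0.05  0.04] j [-5. 21. 87. -0. 72. 27.]
finger: implied phi (deg world) -33.3 rad 45.4 (nom 45.1)
scene 17 [642.3 -24.8  70. ] phi -29.6
side 54 [628.9 -23.3  70. ] phi -37.6
```

Call:
servo_tool([
  [[255,0,-0.07,0.03,1,0,0],[255,0,-0.11,0.04,1.5,0,0],[255,0,-0.11,0.04,1.5,0,0],[255,0,-0.11,0.04,1.5,0,0],[255,0,-0.11,0.04,1.5,0,0]],
])

```text
time: 12.3
tool_pos: [642.7, -9.8, 64.3]
tcp_rot: [-84.8, 90.0, -118.5]
ft_force: [0.0, -0.1, 0.1]
finger_gap: 0.2
```

```bash
python3 look.py f
```

```text
t 12.3 pos [642.7  -9.8  64.3] yang 56.3 F [ 0.01 -0.06  0.09] tq [0.06 0.01 0.02] j [-5. 21. 87. -0. 72. 28.]
finger: implied phi (deg world) -34.2 rad 45.5 (nom 45.1)
scene 14 [641.5 -25.7  70. ] phi -31.0
side 59 [628.4 -22.7  70. ] phi -37.3
```

View pics/side_f.png

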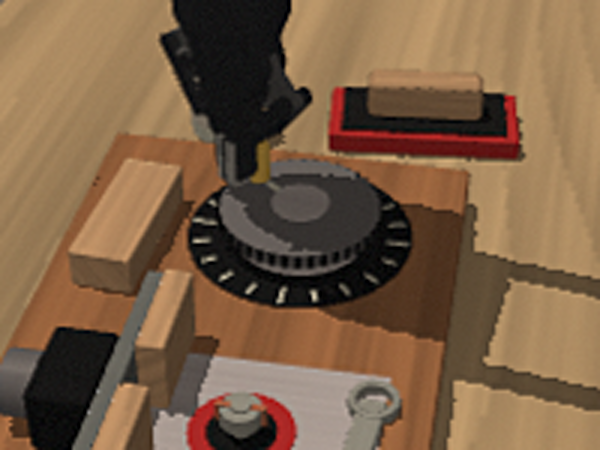

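Call:
servo_tool([
  [[255,0,-0.07,0.03,1,0,0],[255,0,-0.07,0.03,1,0,0],[255,0,-0.07,0.03,1,0,0],[255,0,-0.07,0.03,1,0,0]],
])

```text
time: 12.8
tool_pos: [642.6, -10.5, 64.3]
tcp_rot: [178.9, 90.0, 144.1]
ft_force: [-0.2, 1.1, 0.4]
finger_gap: 0.3
```

```bash
python3 look.py g
```

```text
t 12.8 pos [642.6 -10.5  64.3] yang 55.3 F [-0.18  1.07  0.45] tq [-0.01  0.02  0.04] j [-6. 21. 87.  0. 72. 29.]
finger: implied phi (deg world) -35.1 rad 45.6 (nom 45.1)
scene 21 [639.  -29.1  70. ] phi -35.8
side 80 [627.2 -29.1  70. ] phi -45.4
```

View pics/side_g.png

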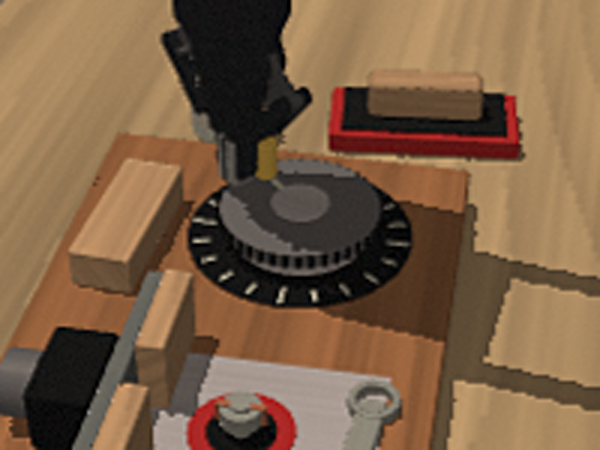

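Call:
servo_tool([
  [[255,0,-0.15,0.05,2,0,0],[255,0,-0.3,0.1,4,0,0],[255,0,-0.45,0.14,6,0,0],[255,0,-0.52,0.16,7,0,0],[255,0,-0.6,0.18,8,0,0],[255,0,-0.6,0.18,8,0,0]],
])

```text
time: 13.5
tool_pos: [640.6, -16.5, 64.3]
tcp_rot: [-175.7, 90.0, 141.6]
ft_force: [0.6, -0.0, -0.5]
finger_gap: 0.0
```

Call:
servo_tool([
  [[255,0,-0.07,0.03,1,0,0],[255,0,-0.15,0.06,2,0,0],[255,0,-0.22,0.08,3,0,0],[255,0,-0.3,0.11,4,0,0],[255,0,-0.3,0.11,4,0,0]],
])

```text
time: 14.0
tool_pos: [639.5, -19.6, 64.4]
tcp_rot: [-17.9, 90.0, -64.7]
ft_force: [1.2, 1.4, -1.0]
finger_gap: 0.1
```

Call:
servo_tool([
  [[255,0,-0.07,0.03,1,0,0],[255,0,-0.15,0.06,2,0,0],[255,0,-0.22,0.08,3,0,0],[255,0,-0.3,0.11,4,0,0],[255,0,-0.3,0.11,4,0,0]],
])

```text
time: 14.5
tool_pos: [637.6, -22.6, 64.2]
tcp_rot: [-111.3, 90.0, -162.0]
ft_force: [0.3, 0.0, -0.1]
finger_gap: 0.2
```

```bash
python3 look.py i
```

```text
t 14.5 pos [637.6 -22.6  64.2] yang 39.2 F [ 0.32  0.04 -0.12] tq [ 0.01 -0.04 -0.04] j [-7. 21. 88. -0. 72. 44.]
finger: implied phi (deg world) -51.6 rad 45.5 (nom 45.1)
side 78 [622.  -34.7  70. ] phi -55.8
```

Call:
servo_tool([
  [[255,0,-0.07,0.03,1,0,0],[255,0,-0.11,0.04,1.5,0,0],[255,0,-0.11,0.04,1.5,0,0],[255,0,-0.11,0.04,1.5,0,0],[255,0,-0.11,0.04,1.5,0,0]],
])

```text
time: 15.1
tool_pos: [637.4, -23.3, 64.3]
tcp_rot: [-98.9, 90.0, -151.1]
ft_force: [-0.1, -0.6, -0.4]
finger_gap: -0.0
```

```bash
python3 look.py j
```

```text
t 15.1 pos [637.4 -23.3  64.3] yang 37.8 F [-0.08 -0.58 -0.36] tq [-0.02 -0.03 -0.01] j [-7. 21. 88. -0. 71. 46.]
finger: implied phi (deg world) -52.5 rad 45.6 (nom 45.1)
side 93 [617.7 -38.3  70. ] phi -63.3
```

View pics/side_j.png

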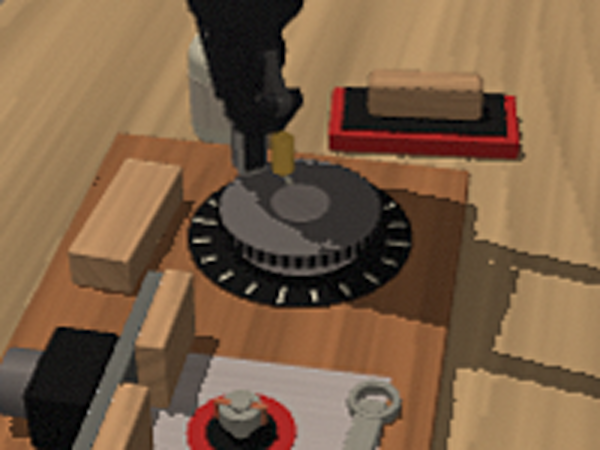

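Call:
servo_tool([
  [[255,0,0.2,0,0,0,0],[255,0,0.5,0,0,0,0],[255,-0.5,0.8,0,0,0,0],[255,-2,1.0,0,0,0,0],[255,-5,1.0,0,0,0,0],[255,-9,1.0,0,0,0,0],[255,-13,1.0,0,0,0,0],[255,-16,1.0,0,0,0,0]],
])

```text
time: 16.0
tool_pos: [646.4, -17.1, 229.3]
tcp_rot: [46.6, 89.7, -5.6]
ft_force: [0.4, -0.5, 0.4]
finger_gap: -0.3
```

Call:
servo_tool([
  [[255,-1,2,0,0,0,0],[255,-2,5,0,0,0,0],[255,-3,8,0,0,0,0],[255,-3,10,0,0,0,0],[255,-3,10,0,0,0,0],[255,-3,10,0,0,0,0],[255,-3,10,0,0,0,0],[255,-3,10,0,0,0,0]],
])

```text
time: 16.8
tool_pos: [723.9, 43.4, 254.7]
tcp_rot: [-8.0, 90.0, -60.3]
ft_force: [-0.6, 0.6, 0.4]
finger_gap: 0.3
```

```bash
python3 look.py k
python3 - <<'E'
from bench import r
import cv2
p,_=r.snapshot("side");cv2.imwrite("pics/side_full.png",p[...,::-1])
p,_=r.snapshot("wrist");cv2.imwrite("pics/w_end.png",p[...,::-1])
E
```

```text
t 16.8 pos [723.9  43.4 254.7] yang 37.7 F [-0.57  0.6   0.4 ] tq [ 0.03 -0.03 -0.02] j [-1. 27. 60. -0. 94. 52.]
finger: implied phi (deg world) -2.5 rad 132.8 (nom 45.1)
scene 81 [615.9 -37.9  70. ] phi -65.3
side 91 [617.7 -39.3  70. ] phi -63.9
```

View pics/side_full.png

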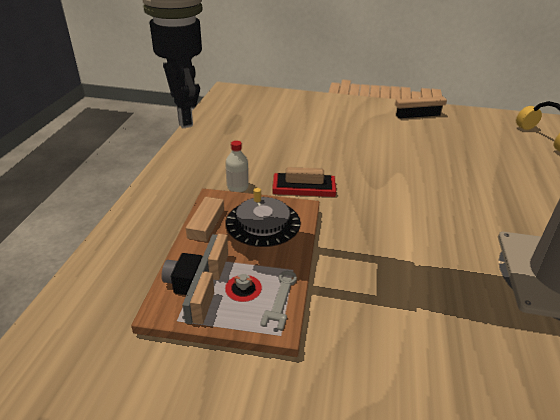

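View pics/scene_k.png

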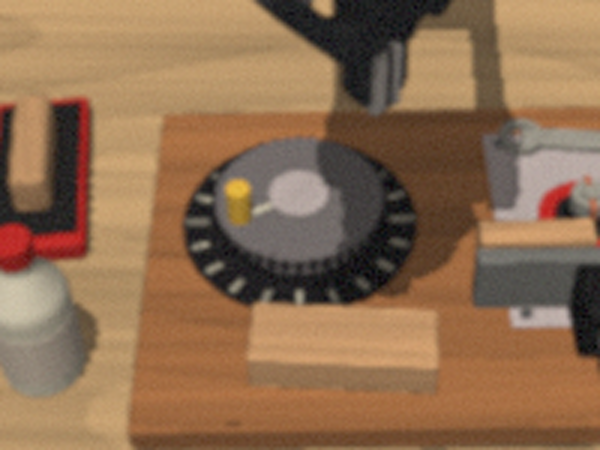

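View pics/w_end.png

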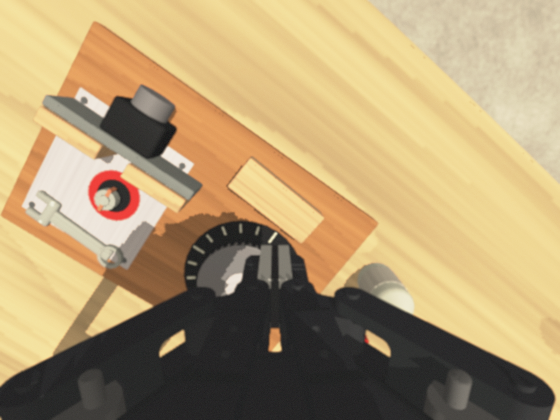

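```bash
python3 -c "
from bench import r
print(r.hand_in())"
```

```text
the job is handed in; nothing more can be done
None
```

I advanced the dial four clicks clockwise, from click 3 to click 7, by pushing the peg with the shut fingertips. The job was handed in at about 17 s of the 56 s allowed.

- **Pushing:** The force readings between pushes stayed at about 4 N or less, and faded to nothing as each click went over. I never gripped the dial or peg. After the fourth click I backed off, lifted clear and moved the arm aside.
- **Clicks:** After each push the camera showed the peg had jumped ahead of the finger. The peg read about -9, -24, -45 and -63 degrees in turn, against -6.5, -24.5, -42.5 and -60.5 expected. The third and fourth readings come from the side camera only, because the gripper hid the peg from the scene camera.
- **Final check, arm clear:** The two cameras put the peg at -65 and -64 degrees. That is 3 to 5 degrees past the expected click-7 position and well short of click 8 at -78.5.
- **Disagreement:** The total turn measured from camera positions came out between 71 and 79 degrees, depending on the camera and the dial centre used. Four clicks is 72 degrees, and one pixel is about 3 degrees here. I trusted the four separate snaps over that total.
- **Other objects:** The spanner, push block, glue bottle and offcut look unmoved in the final pictures. I judged that by eye and did not measure it.

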